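# Run the locked carriage up to the end stop of a bench slide

## Robot

A 7-joint arm with a two-finger parallel gripper is mounted at the origin on a cart in front of the work surface, level with it; the furniture and walls round the work are solid. World frame = base frame: x ahead of the robot, y to its left, z up, the work surface at z = 0. Lengths are in mm, angles in rad, forces in N, time in s.
With the tool pointing down it reaches from about 400 to 875 mm from the base axis. Payload 19.3 kg.
Tool frame: the origin (TCP) lies at the very end of the fingers, on their centre line; the grasp point (between the pads) lies 19 mm behind it (grip_point_offset is the z of the grasp point in the tool frame, in mm); z points along the fingers, y is the line along which they close (so a half turn about z gives the same grasp; the last joint's range is limited). The gripper opens to 85 mm and grips with 20 to 120 N. Pads are 22 mm wide; open, the fingers measure 114 mm over their backs; the gripper's body (76 mm by 85 mm) begins 54 mm behind the grasp point. The pads swing forward as they close: fully open they stand 13 mm farther back than shut.
Start: joints at [-1.261, 0.521, -0.036, 1.599, 0.021, 1.021, -0.113], TCP at [231.727, 580.446, 231.291] pointing down, gripper open.
Joint ranges: [-2.91, 2.91], [-0.3, 2.13], [-1.5, 1.42], [0.17, 2.43], [-1.26, 4.41], [0.16, 1.93], [-2.52, 2.52]. Speed limits (rad/s): [1.89, 1.89, 2.39, 2.39, 3.01, 3.01, 3.01].

## Interface

Orientations are given as a 3x3 rotation matrix whose columns are the frame's x, y, z axes.
In Python, from workcell import movep, movel, goto_joints, open_gripper, clamp, wait, inverse_kinematics, read_state, camera, PlanningError, finish_job, grip_point_offset gives the robot as it stands. Calls block until the motion is done:
- movep(position, orientation): joint-space move of the TCP to a pose.
- movel(position, frame=None, max_speed=150, guard=None): straight line of the TCP; frame=None keeps the orientation; max_speed is the mean speed in mm/s. With guard (N) it stops when the force on the tool has changed by that much, and returns True; else False.
- goto_joints(angles): joint-space move.
- open_gripper() and clamp(): open the fingers fully, or close them until they stop; the grip force is fixed at half the most.
- wait(seconds).
- inverse_kinematics(position, orientation): joint angles nearest the present ones, or None.
- read_state(): the state.
- camera(name): name is "scene" or "side" or "wrist"; returns a dict with "image" (384x512x3 uint8, blue, green, red), "range_z" (384x512 float32, mm along the optical axis (not along the pixel's ray), 0 where there is no reading), "fx", "fy", "cx", "cy" (pixels), "cam_to_world" (4x4, takes a point from camera to world coordinates). Camera axes: x right, y up, looking along -z (the intrinsics and any distortion apply to the point x, -y, -z); pixel columns grow to the right and rows downward; lengths in mm; the calibration is good to about 2 mm. The wrist camera is an equidistant fisheye: a pixel r from the principal point sees the ray r / f radians off the axis. A picture is of the moment at which its call begins.
A pose or a line that the arm cannot do raises PlanningError and nothing moves.
- finish_job(): hands the job in; it is judged then, once.
The state is a dict: "time": time; "qpos": joint angles; "qvel": joint speeds; "joint_efforts": joint torques, N m; "eef_pos": TCP position; "tool_rot": TCP orientation; "ft_force": force on the tool from outside, world axes, zero at the start; "torque": the same for the moment, N m; "finger_gap": finger opening in mm; "gripper_force": force on a finger pad.
Only numpy, scipy, OpenCV 4.12 (cv2) and the standard library are available. Lean on these libraries where they do the work, as an engineer would, in place of code of your own. Each camera call takes 0.05 s, during which the arm holds its last target. There are 200 camera calls.

## Task

On the slide stage, press down the red lock button on the carriage and keep it held down while you push the carriage along the rail until it rests against the end stop; then let the button come up again so that the carriage is locked there, and move clear. Press and push only: do not let the button up on the way, and leave the loose things around the stage where they stand.

Things in the scene. Friction and masses are not known exactly. Their poses are not given: they have to be found in the camera images.
- slide_stage: The slide stage, fixed to the worktop: grey base plate 90 x 320 x 12 mm with a steel rail (44 mm wide, top at 30 mm) and a white scale along its edge. Origin at the centre of the base's underside, on the worktop. Its y axis runs along the rail and is the direction in which the carriage must travel, towards the end stop; z is up.
- carriage (a joint): Travel of the carriage along the stage's +y axis, in m (0 = end away from the stop; grows towards the stop). The carriage is an aluminium block 84 mm wide, 110 mm long along the rail, its deck 56 mm above the worktop; the red lock button is on its trailing half. With the button up a latch locks it (up to 5 mm of play); with the button down it slides with about 2 N of friction.
- lock_button (a joint): How far the red lock button is pressed down, in m: 0 = up, carriage locked; 0.008 = fully down. The button is sprung: about 4 N starts it, 6.5 N holds it fully down. The carriage is free when it is at least 4 mm down. Let go, it springs up and its latch pin locks in the rail (every 12 mm, but not in the last 3 to 8 cm before the stop) or, with the carriage against the stop, behind the stop's catch.
- button_top (a point): Centre of the top of the red lock button, a pad 40 mm wide across the rail and 36 mm long along it, with black ribs. When up its top is 66 mm above the worktop (10 mm above the deck), when fully down 58 mm. It rides on the carriage. A closed pair of fingers stands on it easily.
- push_face (a point): Centre of the upright rear face (black strip) of the blue shoulder on the carriage's leading half, 26 mm ahead of the button's centre and facing it, 56 to 78 mm above the worktop; fingers standing on the button can push against it. The shoulder is 70 mm wide, 53 mm long; a setting ring (49 mm across) is fixed on it, highest point 90 mm above the worktop.
- carriage_nose (a point): Foremost point of the carriage, the tip of a steel pin on its leading end, 48 mm above the worktop and 89 mm ahead of the button's centre; it meets the end stop.
- end_stop: The end stop, a dark steel block 70 x 28 mm astride the rail with a brass contact pad and a black clamp screw on top (67 mm above the worktop), fixed, but set at a different place along the rail each time. Origin at the contact face of the pad, at worktop level; its y axis is parallel to the stage's. The carriage is home when the nose has come up to this origin along y.
- vial_1: Loose bystander: vial with amber contents and a black cap, 24 mm across, 54 mm high, standing on the robot's side of the stage. Origin at its underside. Leave alone.
- setting_ring_2: Loose bystander: small setting ring, 34 mm across, 12 mm high, lying on the robot's side of the stage. Origin at its underside. Leave alone.
- plug_gauge_1: Loose bystander: plug gauge 92 mm long, 17 mm thick, lying on the far side of the stage. Origin at its underside. Leave alone.
- gauge_block_12: Loose bystander: steel gauge block 9 x 12 x 35 mm standing upright on the far side of the stage. Origin at its underside. Leave alone.

How it is judged:
By the outcome, as a careful person would: the job done as asked, in the order asked, and still so for the second after the job is handed in, with the robot touching nothing.
It also fails if it takes over 40 s, if anything falls off the work surface, if the arm or the gripper's body presses on something with over 40 N, if the wrist force passes 120 N, or if a joint passes its speed limit or range.

## Working session

There is one attempt and no reset: what is moved stays moved. The work goes in short steps, each a Python script; the robot and the scene stay as the last script left them, time stands still between calls to the robot, and variables do not carry over. Pictures are saved under pics/ and viewed, at most 10 in all, crops included, and the job is handed in when it is done.

```bash
ls; mkdir -p pics; python3 - <<'E'
from workcell import *
import cv2,numpy as np
s=read_state();print(s['time'],s['eef_pos'],s['tool_rot'],s['ft_force'],grip_point_offset)
for n in("scene","side"):
    c=camera(n);cv2.imwrite(f"pics/{n}0.png",c["image"]);np.savez(f"{n}0.npz",**c)
    print(n,c["fx"],c["fy"],c["cx"],c["cy"],np.round(c["cam_to_world"],3).tolist(),c.keys())
E
```

```text
pics
0.0 [231.62031571 580.14817616 230.73444985] [[-9.28738697e-01  3.70734833e-01 -3.41596921e-04]
 [ 3.70734982e-01  9.28738092e-01 -1.06277780e-03]
 [-7.67546783e-05 -1.11368480e-03 -9.99999377e-01]] [1.7806554  0.22055114 0.09286905] -18.700000000000003
scene 363.32575587656015 363.32575587656015 258.804762416626 189.9535004268972 [[-0.91, 0.302, -0.285, 255.705], [-0.415, -0.691, 0.592, 215.053], [-0.018, 0.657, 0.754, 717.358], [0.0, 0.0, 0.0, 1.0]] dict_keys(['image', 'range_z', 'fx', 'fy', 'cx', 'cy', 'cam_to_world'])
side 456.69543472671944 456.69543472671944 254.5467824807493 193.03648576713974 [[0.874, 0.174, -0.455, 118.618], [-0.486, 0.353, -0.799, -956.99], [0.022, 0.919, 0.393, 415.369], [0.0, 0.0, 0.0, 1.0]] dict_keys(['image', 'range_z', 'fx', 'fy', 'cx', 'cy', 'cam_to_world'])
```

View pics/scene0.png

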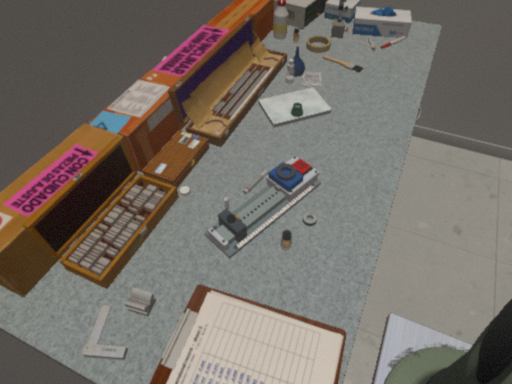

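View pics/side0.png

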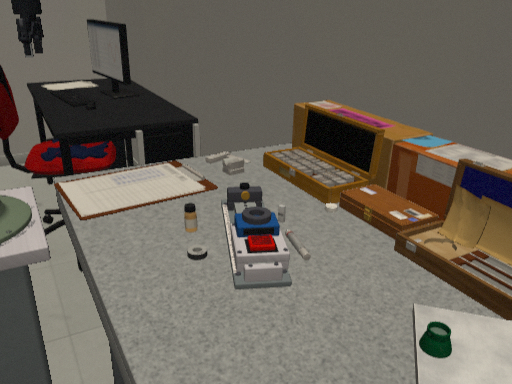

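The scene view shows the red button at about (302,166), the blue shoulder at (286,177) and the dark end stop at (233,220). In the side view the button is at (261,242), the shoulder at (257,225) and the stop at (244,195). The vial, ring, gauge block and plug gauge all stand clear beside the stage.

```bash
cat > h.py <<'E'
import numpy as np,cv2
def rays(c,uv):
    uv=np.atleast_2d(uv).astype(float)
    d=np.c_[(uv[:,0]-c["cx"])/c["fx"],-(uv[:,1]-c["cy"])/c["fy"],-np.ones(len(uv))]
    T=c["cam_to_world"];return T[:3,3],d@T[:3,:3].T
def plane(c,uv,z):
    o,d=rays(c,uv);return o+d*((z-o[2])/d[:,2])[:,None]
def cloud(c):
    v,u=np.mgrid[:384,:512];o,d=rays(c,np.c_[u.ravel(),v.ravel()])
    return (o+d*c["range_z"].reshape(-1,1)).reshape(384,512,3)
def red(im):
    h=cv2.cvtColor(im,cv2.COLOR_BGR2HSV);return ((h[...,0]<8)|(h[...,0]>172))&(h[...,1]>150)&(h[...,2]>90)
def blue(im):
    h=cv2.cvtColor(im,cv2.COLOR_BGR2HSV);return (h[...,0]>100)&(h[...,0]<125)&(h[...,1]>130)&(h[...,2]>60)
E
python3 - <<'E'
from h import *
win={"scene":(195,150,330,260),"side":(180,170,320,295)}
for n in win:
    c=dict(np.load(n+"0.npz"));x0,y0,x1,y1=win[n];W=np.zeros((384,512),bool);W[y0:y1,x0:x1]=1
    P=cloud(c);ok=W&(c["range_z"]>0)
    for nm,f in(("red",red),("blue",blue)):
        m=f(c["image"])&ok;p=P[m];z=np.median(p[:,2])
        top=m&(abs(P[...,2]-(66 if nm=="red" else 78))<4)
        q=P[top];print(n,nm,m.sum(),top.sum(),"zmed",z.round(1),"cent",q.mean(0).round(1),"rect",cv2.minAreaRect(q[:,:2].astype(np.float32)))
        if nm=="red":
            v,u=np.nonzero(top);print("  ray z66",plane(c,[[u.mean(),v.mean()]],66).round(1))
    # everything above the table in the window
    e=P[ok&(P[...,2]>7)&(P[...,2]<95)];print(n,"z>7",len(e))
    m=(ok&(P[...,2]>7)).astype(np.uint8)
    k,l,s,_=cv2.connectedComponentsWithStats(m)
    for i in range(1,k):
        if s[i,4]>15:
            q=P[l==i];print("  comp",s[i],q.mean(0).round(0),cv2.minAreaRect(q[:,:2].astype(np.float32)),"zmax",q[:,2].max().round(0))
    cv2.imwrite(f"pics/{n}_crop.png",cv2.resize(c["image"][y0:y1,x0:x1],None,fx=4.2,fy=4.2,interpolation=cv2.INTER_CUBIC))
E
```

```text
scene red 139 119 zmed 68.4 cent [ 437.5 -410.    67.9] rect ((438.69134521484375, -411.1964111328125), (34.19911575317383, 33.97694396972656), 64.89073181152344)
  ray z66 [[ 438.  -411.8   66. ]]
scene blue 171 171 zmed 77.6 cent [ 452.6 -350.7   77.6] rect ((459.51153564453125, -359.5826110839844), (50.20423126220703, 65.12165069580078), 68.98067474365234)
scene z>7 5062
  comp [195 150  11  14  84] [ 728. -384.   21.] ((730.1693115234375, -389.1477355957031), (55.5999755859375, 8.477188110351562), 87.83831787109375) zmax 40.0
  comp [ 205  156  116  101 4669] [ 483. -284.   39.] ((505.3431091308594, -305.02789306640625), (319.9333801269531, 136.66073608398438), 69.6898193359375) zmax 92.0
  comp [302 212  15  13 133] [ 375. -307.   13.] ((374.7366638183594, -307.6662902832031), (33.285030364990234, 33.36622619628906), 5.402918338775635) zmax 17.0
  comp [280 230  12  19 176] [ 398. -210.   39.] ((398.3681945800781, -214.36277770996094), (22.492229461669922, 19.908061981201172), 55.476417541503906) zmax 58.0
side red 358 310 zmed 65.5 cent [ 437.8 -418.6   65.4] rect ((439.5918273
[... 874 characters left out ...]
1113281, 89.42506408691406), 68.62972259521484) zmax 89.0
  comp [184 204  13  26 298] [ 397. -223.   32.] ((398.5589294433594, -218.6982879638672), (23.296056747436523, 23.189220428466797), 65.32572937011719) zmax 54.0
  comp [278 205   8  16 102] [ 574. -266.   23.] ((574.3853759765625, -264.8369445800781), (11.443014144897461, 14.099634170532227), 39.783058166503906) zmax 36.0
  comp [285 230  26  28 252] [ 541. -371.   12.] ((542.8857421875, -367.0577697753906), (93.34359741210938, 13.985706329345703), 78.90242767333984) zmax 16.0
  comp [187 245  20  13 184] [ 373. -312.   11.] ((373.685791015625, -310.04193115234375), (35.60807800292969, 32.703372955322266), 66.4346694946289) zmax 13.0
```

View pics/scene_crop.png

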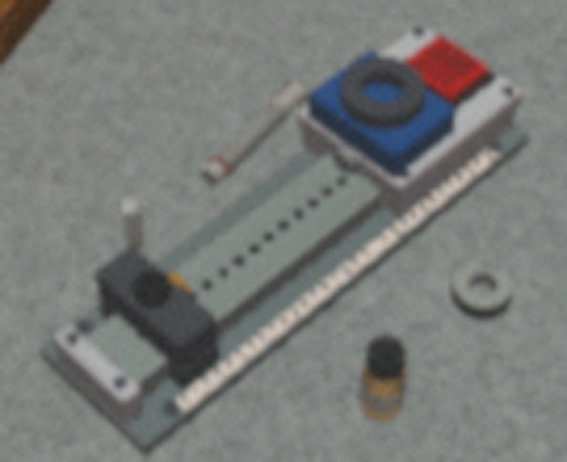

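```bash
python3 - <<'E'
from h import *
from workcell import inverse_kinematics
th=np.radians(68.6);u=np.array([np.cos(th),np.sin(th)]);w=np.array([u[1],-u[0]]);C=np.array([484.2,-302])
for n in("scene","side"):
    c=dict(np.load(n+"0.npz"));P=cloud(c);ok=c["range_z"]>0
    S=(P[...,:2]-C)@np.c_[u,w];al,ac=S[...,0],S[...,1];z=P[...,2]
    st=ok&(abs(ac)<45)&(abs(al)<165)
    m=st&(z>12)&(z<72)&(al>20)&(cv2.cvtColor(c["image"],cv2.COLOR_BGR2GRAY)<90)&(z>38)
    print(n,"dark stop along",np.percentile(al[m],[2,10,50,90,98]).round(1),"ac",np.percentile(ac[m],[2,98]).round(1),"z",np.percentile(z[m],[2,98]).round(1))
    h=cv2.cvtColor(c["image"],cv2.COLOR_BGR2HSV)
    b=st&(al>20)&(h[...,0]>12)&(h[...,0]<32)&(h[...,1]>110);print(" brass",b.sum(),al[b].round(0),z[b].round(0))
    r=st&red(c["image"])&(abs(z-66)<5);print(" red al",np.percentile(al[r],[2,98]).round(1),"ac",np.percentile(ac[r],[2,98]).round(1))
    bl=st&blue(c["image"]);print(" blue al",np.percentile(al[bl],[1,99]).round(1),"ac",np.percentile(ac[bl],[1,99]).round(1))
    R=np.hypot(P[...,0],P[...,1]);t=ok&(R<760)&(P[...,0]>100)&(z>100)&(R>300);print(" tall",t.sum(),P[t].max(0) if t.any() else "", P[t].min(0) if t.any() else "")
b=np.array([439.5,-415])
for name,x in(("x+u",u),("x-u",-u),("x+w",w),("x-w",-w)):
    X=np.r_[x,0];Z=np.array([0,0,-1.]);R=np.c_[X,np.cross(Z,X),Z]
    for p in(np.r_[b+10*u,180],np.r_[b+10*u,58],np.r_[b+150*u,58]):
        q=inverse_kinematics(p,R);print(name,None if q is None else np.round(q,2))
E
```

```text
scene dark stop along [100.5 103.8 117.5 126.1 126.7] ac [-34.5  30.6] z [39.1 70.2]
 brass 8 [ 97.  99.  98.  97. 100.  99.  97.  97.] [61. 58. 59. 60. 60. 59. 58. 56.]
 red al [-133.5 -102.5] ac [-19.4  14.2]
 blue al [-86.6 -37.8] ac [-34.4  29.7]
 tall 0  
side dark stop along [ 91.9  94.4  98.9 113.5 119.4] ac [-33.6  33.3] z [38.6 66.7]
 brass 66 [ 99. 100. 100. 101.  97.  96.  92.  95.  99.  94.  97.  96.  94.  92.
  92.  90.  94.  93.  95.  93.  93.  96.  94.  92.  93.  90.  95.  92.
  94.  95.  91.  94.  95.  93.  92.  94.  93.  94.  95.  92.  92.  94.
  94.  93.  94.  92.  94.  92.  93.  92.  93.  92.  96.  94.  93.  95.
  91.  96.  93.  93.  95.  94.  94.  92.  92.  96.] [57. 56. 56. 56. 55. 56. 57. 56. 54. 56. 53. 54. 54. 55. 55. 56. 54. 55.
 52. 53. 53. 52. 52. 53. 53. 54. 51. 51. 50. 50. 51. 50. 50. 50. 51. 50.
 48. 48. 48. 49. 49. 48. 48. 48. 48. 47. 46. 47. 46. 47. 46. 46. 44. 45.
 44. 43. 45. 43. 44. 44. 43. 42. 41. 42. 42. 40.]
 red al [-139.6 -106. ] ac [-18.8  18.4]
 blue al [-93.8 -45.3] ac [-34.2  33.6]
 tall 1314 [272.5585358  651.77280898 396.19156869] [194.98093761 502.03389869 245.61086246]
x+u [ 0.26  0.61  0.58  1.74 -0.41  0.91  0.63]
x+u [ 0.38  0.76  0.4   1.8  -0.44  0.67  0.65]
x+u [ 0.05  0.75  0.52  1.9  -0.6   0.65  0.57]
x-u [-0.04  0.93  1.22  1.75 -0.95  1.19 -2.05]
x-u [-0.02  1.18  1.22  1.82 -1.24  1.15 -1.86]
x-u [-0.29  1.15  1.22  1.92 -1.26  1.12 -2.04]
x+w [ 0.09  0.72  0.87  1.75 -0.64  0.99 -0.73]
x+w [ 0.22  0.83  0.65  1.81 -0.71  0.75 -0.69]
x+w [-0.01  0.78  0.61  1.9  -0.69  0.68 -0.92]
x-w [ 0.14  0.68  0.79  1.74 -0.58  0.96  2.35]
x-w [ 0.51  0.72  0.2   1.8  -0.22  0.64  2.03]
x-w [ 0.3   0.68  0.15  1.89 -0.17  0.59  1.75]
```

```bash
cat >> h.py <<'E'
th=np.radians(68.6);u=np.array([np.cos(th),np.sin(th)]);w=np.array([u[1],-u[0]]);C=np.array([484.2,-302])
X=np.r_[u,0];Z=np.array([0,0,-1.]);R=np.c_[X,np.cross(Z,X),Z]
def at(al,z,ac=0): return np.r_[C+al*u+ac*w,z]
def st(s):
    e=np.array(s["eef_pos"]);d=e[:2]-C;f=np.array(s["ft_force"])
    return dict(t=round(s["time"],2),al=round(d@u,1),ac=round(d@w,1),z=round(e[2],1),Fu=round(f[:2]@u,1),Fw=round(f[:2]@w,1),Fz=round(f[2],1))
def fishcloud(c):
    v,uu=np.mgrid[:384,:512];a=(uu-c["cx"])/c["fx"];b=(v-c["cy"])/c["fy"];t=np.hypot(a,b);k=np.where(t>1e-9,np.tan(np.minimum(t,1.5))/np.maximum(t,1e-9),1)
    D=np.stack([a*k,-b*k,-np.ones_like(a)],-1)*c["range_z"][...,None];T=c["cam_to_world"];return D@T[:3,:3].T+T[:3,3]
E
python3 - <<'E'
from h import *
from workcell import *
clamp();print(st(read_state()))
movep(at(-112,170),R);print(st(read_state()),read_state()["finger_gap"])
c=camera("wrist");cv2.imwrite("pics/w1.png",c["image"]);P=fishcloud(c);ok=c["range_z"]>0
S=(P[...,:2]-C)@np.c_[u,w]
for nm,f,z in(("red",red,66),("blue",blue,78)):
    m=f(c["image"])&ok&(abs(P[...,2]-z)<6)&(abs(S).max(-1)<170)
    print(nm,m.sum(),np.median(P[m],0).round(1),np.percentile(S[m],[1,99],axis=0).round(1))
E
```

```text
{'t': 0.87, 'al': np.float64(729.5), 'ac': np.float64(-557.1), 'z': np.float64(231.3), 'Fu': np.float64(1.0), 'Fw': np.float64(0.2), 'Fz': np.float64(0.3)}
{'t': 4.38, 'al': np.float64(-111.3), 'ac': np.float64(0.3), 'z': np.float64(170.0), 'Fu': np.float64(0.2), 'Fw': np.float64(-1.0), 'Fz': np.float64(0.4)} 0.06863823317008082
red 1797 [ 440.4 -411.1   65.5] [[-135.9  -20.6]
 [-101.2   18.5]]
blue 2947 [ 460.4 -360.3   75.6] [[-89.2 -34.2]
 [-38.9  32.5]]
```

View pics/w1.png

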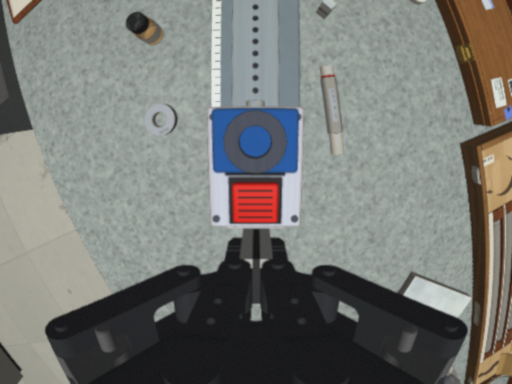

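The wrist view shows the stage upright in the image, with the button centred at about (256,202) directly ahead of the closed fingers and the loose parts clear on both sides. The button centre comes out at about −118.5 mm along the rail and −1 mm across. The height and size fit, so I'll press.

```bash
python3 - <<'E'
from h import *
from workcell import *
movel(at(-110.5,72,-1),R);print(st(read_state()))
print(movel(at(-110.5,54,-1),R,max_speed=20,guard=14));print(st(read_state()))
wait(0.2);s=st(read_state());print(s)
E
```

```text
{'t': 5.23, 'al': np.float64(-110.8), 'ac': np.float64(-0.6), 'z': np.float64(72.7), 'Fu': np.float64(-0.8), 'Fw': np.float64(-0.3), 'Fz': np.float64(0.4)}
True
{'t': 5.93, 'al': np.float64(-110.7), 'ac': np.float64(-0.7), 'z': np.float64(58.0), 'Fu': np.float64(0.6), 'Fw': np.float64(-2.0), 'Fz': np.float64(11.5)}
{'t': 6.13, 'al': np.float64(-110.7), 'ac': np.float64(-0.7), 'z': np.float64(58.0), 'Fu': np.float64(0.3), 'Fw': np.float64(-1.6), 'Fz': np.float64(13.5)}
```

```bash
python3 - <<'E'
from h import *
from workcell import *
z=57.0
for a,v in((-90,30),(-40,50),(8,50)):
    g=movel(at(a,z,-1),R,max_speed=v,guard=18);s=st(read_state());print(g,s)
    if g or s["Fz"]<8.5: break
E
```

```text
False {'t': 6.97, 'al': np.float64(-90.5), 'ac': np.float64(-0.6), 'z': np.float64(57.8), 'Fu': np.float64(0.9), 'Fw': np.float64(-3.6), 'Fz': np.float64(20.9)}
False {'t': 8.12, 'al': np.float64(-40.4), 'ac': np.float64(-0.7), 'z': np.float64(57.8), 'Fu': np.float64(1.6), 'Fw': np.float64(-5.2), 'Fz': np.float64(23.3)}
False {'t': 9.22, 'al': np.float64(7.8), 'ac': np.float64(-0.7), 'z': np.float64(57.8), 'Fu': np.float64(2.0), 'Fw': np.float64(-5.3), 'Fz': np.float64(23.8)}
```

```bash
cat >> h.py <<'E'
def look(camera,n,name):
    c=camera(n);cv2.imwrite(f"pics/{name}.png",c["image"]);P=(fishcloud if n=="wrist" else cloud)(c)
    S=(P[...,:2]-C)@np.c_[u,w]
    for nm,f,z in(("red",red,62),("blue",blue,77)):
        m=f(c["image"])&(c["range_z"]>0)&(abs(P[...,2]-z)<8)&(abs(S[...,1])<45)&(abs(S[...,0])<165)
        if m.sum()>5: print(n,nm,m.sum(),"z",np.median(P[m][:,2]).round(1),np.percentile(S[m],[1,99],axis=0).round(1).tolist())
E
python3 - <<'E'
from h import *
from workcell import *
look(camera,"wrist","w2")
g=movel(at(40,57,-1),R,max_speed=20,guard=12);print(g,st(read_state()))
look(camera,"wrist","w3");look(camera,"side","s3");look(camera,"scene","c3")
E
```

```text
wrist red 495 z 57.5 [[-0.3, -19.7], [16.0, 18.0]]
wrist blue 9329 z 75.6 [[29.1, -34.2], [79.8, 32.5]]
True {'t': 10.0, 'al': np.float64(16.0), 'ac': np.float64(-0.6), 'z': np.float64(58.0), 'Fu': np.float64(-0.0), 'Fw': np.float64(-2.1), 'Fz': np.float64(10.4)}
wrist red 457 z 57.4 [[7.5, -19.8], [24.3, 18.1]]
wrist blue 9226 z 75.6 [[36.6, -34.3], [86.9, 32.4]]
side red 122 z 57.7 [[-11.8, -18.0], [23.0, 19.1]]
side blue 171 z 75.3 [[30.9, -34.0], [80.3, 33.4]]
scene red 62 z 59.9 [[-10.8, -19.3], [21.8, -5.3]]
scene blue 241 z 77.9 [[37.9, -34.6], [87.3, 30.5]]
```

View pics/w3.png

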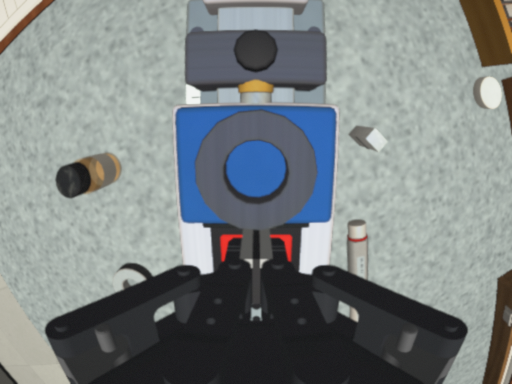

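The view shows the nose pin at about (256,95), at or very near the brass pad at (256,86). The guard seems to have tripped on a change in vertical force, and the fingers are still about 6 mm short of the push face. I'll keep pushing with the button held down until the face takes the load against the stop.

```bash
python3 - <<'E'
from h import *
from workcell import *
for a in (18,20,22,24,26,28,30):
    g=movel(at(a,57,-1),R,max_speed=15,guard=25);s=st(read_state());print(g,s)
    if g or s["Fu"]<-12: break
look(camera,"wrist","w4")
E
```

```text
False {'t': 10.44, 'al': np.float64(16.1), 'ac': np.float64(-0.6), 'z': np.float64(57.8), 'Fu': np.float64(-7.5), 'Fw': np.float64(-4.0), 'Fz': np.float64(20.5)}
False {'t': 10.72, 'al': np.float64(17.7), 'ac': np.float64(-0.4), 'z': np.float64(57.8), 'Fu': np.float64(-10.2), 'Fw': np.float64(-2.8), 'Fz': np.float64(18.2)}
False {'t': 11.01, 'al': np.float64(19.7), 'ac': np.float64(-0.3), 'z': np.float64(57.8), 'Fu': np.float64(-10.5), 'Fw': np.float64(-1.6), 'Fz': np.float64(16.4)}
False {'t': 11.29, 'al': np.float64(21.8), 'ac': np.float64(-0.2), 'z': np.float64(57.8), 'Fu': np.float64(-9.1), 'Fw': np.float64(-0.4), 'Fz': np.float64(15.9)}
False {'t': 11.57, 'al': np.float64(22.8), 'ac': np.float64(-0.2), 'z': np.float64(57.8), 'Fu': np.float64(-14.3), 'Fw': np.float64(-0.4), 'Fz': np.float64(13.5)}
wrist red 138 z 57.4 [[13.8, -19.9], [22.9, 18.1]]
wrist blue 9039 z 75.6 [[36.8, -34.2], [87.3, 32.4]]
```

The carriage stayed put while the push force rose to 14 N, so it's against the stop. Next I lift straight up, keeping the forward bias while the button rises.

```bash
python3 - <<'E'
from h import *
from workcell import *
movel(at(26,70,-1),R,max_speed=20);print(st(read_state()))
wait(0.3);movel(at(18,85,-1),R,max_speed=40);movel(at(10,200,-1),R);wait(0.3);print(st(read_state()))
look(camera,"wrist","w5");look(camera,"side","s5")
E
```

```text
{'t': 12.43, 'al': np.float64(23.0), 'ac': np.float64(-1.5), 'z': np.float64(69.5), 'Fu': np.float64(-15.7), 'Fw': np.float64(1.0), 'Fz': np.float64(-8.1)}
{'t': 14.52, 'al': np.float64(10.0), 'ac': np.float64(-1.2), 'z': np.float64(199.6), 'Fu': np.float64(0.1), 'Fw': np.float64(0.6), 'Fz': np.float64(-0.6)}
wrist red 1533 z 65.5 [[-11.3, -20.7], [24.4, 19.4]]
wrist blue 2331 z 75.6 [[36.0, -34.4], [86.5, 32.2]]
side red 205 z 65.2 [[-15.6, -19.0], [32.2, 19.5]]
side blue 239 z 75.3 [[31.5, -33.9], [82.4, 33.6]]
```

View pics/w5.png

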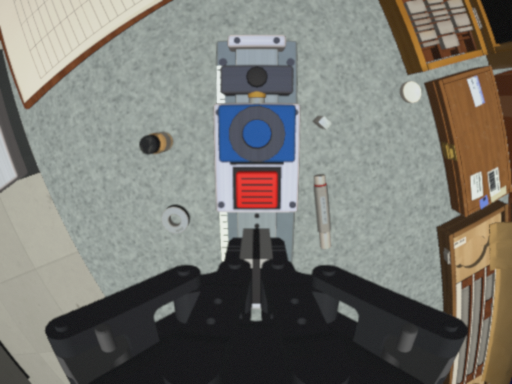

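View pics/s5.png

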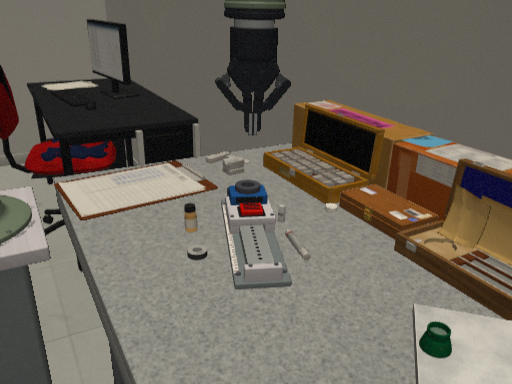

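The wrist view shows the button up again at (257,188), with its top at 65.5 mm as at the start. The nose is against the brass pad at (257,96), and the side view shows the loose parts where they were. The arm is clear, so I'm handing in.

```bash
python3 -c "
from workcell import *
print(finish_job())"
```

```text
the job is handed in; nothing more can be done
None
```

The carriage was pushed about 126 mm to the end stop with the button held down, the button sprang back up fully there (top at 65.5 mm), the loose parts look undisturbed, and the job was handed in at about 14.6 s with the arm clear.

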